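Blow off the files and the pickle basket at the goldsmith's bench

ROBOT

A 7-joint arm with a two-finger parallel gripper is mounted at the origin on the work surface. World frame = base frame: x ahead of the robot, y to its left, z up, the work surface at z = 0. Lengths are in m, angles in rad, forces in N, time in s.
With the tool pointing down it reaches from about 0.35 to 0.9 m from the base axis. Payload 19.9 kg.
Tool frame: the origin (TCP) lies midway between the tips of the shut fingers; the grasp point (between the pads) lies env.grip_depth behind it (env.grip_depth is the distance from the TCP to the grasp point, in m); z points along the fingers, y is the line along which they close (so a half turn about z gives the same grasp; the last joint's range is limited). The gripper opens to 94 mm and grips with 3 to 60 N. Pads are 16 mm wide; open, the fingers measure 119 mm over their backs; the gripper's body (75 mm by 177 mm) begins 78 mm behind the grasp point.
Start: joints at [1.159, 0.417, -0.01, 1.614, 0.005, 1.111, -0.053], TCP at [0.226, -0.583, 0.205] pointing down, gripper open.
Joint ranges: [-2.81, 2.81], [-0.39, 2.02], [-1.27, 1.25], [0.06, 2.57], [-1.19, 4.33], [0.19, 2], [-2.82, 2.82]. Speed limits (rad/s): [1.89, 1.89, 2.39, 2.39, 3.01, 3.01, 3.01].

INTERFACE

Orientations are given as a unit quaternion [x, y, z, w].
In Python, from rig import env gives the robot as it stands.
- The arm moves only by the tool send_rows, never from a script. Its argument "increments" is a list of rows, each a list of 3 entries, a list of its own where there are three numbers: the shift along the world's x, y, z as a fraction of full scale, then the turn about the world's z as a fraction of full scale, then the opening, from -1 (shut) to 1 (fully open). A call has 1 to 12 rows; each row shifts and turns the commanded pose from where the row before left it; what a row does not reach is not made up. Full scale, the value 1, is 0.04 m for a shift and 0.1 rad for a turn. A row lasts 1/8 s, in which the tool goes at most 62.5 mm and 10.7 degrees, less where a joint would pass 70% of its speed; a pose out of reach is approached as far as the arm can. A call with a number of a shift or a turn outside -1 to 1 is refused whole. A call with a gripper value outside its range is refused whole. The fingers move at their own pace and stop on an object; "grip_force" is the grip in N (left out, the last holds). Time passes only in rows, so rows that do not move let the fingers close. It gives the time, the measured TCP pose, the force, the opening and the grip force at its end, in the units of the state.
- env.get_obs(): the state, without advancing time (a new reading comes with each control period).
- env.camera(name): name is "side" or "top" or "wrist"; returns a dict with "img" (400x640x3 uint8, blue, green, red), "z_map" (400x640 float32, m along the optical axis (not along the pixel's ray), 0 where there is no reading), "vertical_fov" (degrees; the focal length in pixels is half the picture's height over the tangent of half this angle, whatever the lens; pixels are square), "cx", "cy" (the principal point, pixels), "T" (4x4, takes a point from camera to world coordinates); the wrist camera has in their place "T_tool_cam" (4x4, takes a point from camera to tool coordinates, whose origin is the TCP and whose axes are the flange's). Camera axes: x right, y up, looking along -z (the intrinsics and any distortion apply to the point x, -y, -z); pixel columns grow to the right and rows downward; lengths in m; the calibration is good to about 2 mm. A picture is of the moment at which its call begins: read the wrist's pose just before it.
- env.sign_off(): hands the job in; it is judged then, once.
The state is a dict: "time": time; "q": joint angles; "joint_vel": joint speeds; "joint_torque": joint torques, N m; "eef_pos": TCP position; "tool_rot": TCP orientation; "contact_force": force on the tool from outside, world axes, zero at the start; "ft_torque": the same for the moment, N m; "gripper_width": opening from 0.0 (shut) to 1.0 (fully open); "finger_force": force on a finger pad.
Only numpy, scipy, OpenCV 4.12 (cv2) and the standard library are available. Lean on these libraries where they do the work, as an engineer would, in place of code of your own. Each camera call takes 0.05 s, during which the arm holds its last target. There are 200 camera calls.

TASK

Get the cleaning station ready: stand every file from the wooden caddy upright, handle down, in its own well of the aluminium block, and hang the copper basket by its bail on the brass hook. Only once everything is in place and let go, give it two bursts with the air gun: squeeze the red trigger fully home, keep it there for about a second, let it spring right back, then squeeze, keep and let go once more. Leave the other things on the bench where they are.

Things in the scene. Friction and masses are not known exactly. Their poses are not given: they have to be found in the camera images.
- file0: hand file, pale wood handle (None from the start if absent), 180 mm long, 0.12 kg; starts upright, handle down, in a compartment of the caddy. Round handle and collar to 72 mm above the foot, 26 mm across (21 at the foot); above it the steel blade, 8 mm thick along its x, 16 mm wide along its y. Origin: centre of the foot; z runs up to the blade tip.
- file1: hand file, black handle (None from the start if absent), 180 mm long, 0.12 kg; starts upright, handle down, in a compartment of the caddy. Round handle and collar to 72 mm above the foot, 26 mm across (21 at the foot); above it the steel blade, 8 mm thick along its x, 16 mm wide along its y. Origin: centre of the foot; z runs up to the blade tip.
- file2: hand file, dark wood handle (None from the start if absent), 180 mm long, 0.12 kg; starts upright, handle down, in a compartment of the caddy. Round handle and collar to 72 mm above the foot, 26 mm across (21 at the foot); above it the steel blade, 8 mm thick along its x, 16 mm wide along its y. Origin: centre of the foot; z runs up to the blade tip.
- file3: hand file, mid-brown wood handle (None from the start if absent), 180 mm long, 0.12 kg; starts upright, handle down, in a compartment of the caddy. Round handle and collar to 72 mm above the foot, 26 mm across (21 at the foot); above it the steel blade, 8 mm thick along its x, 16 mm wide along its y. Origin: centre of the foot; z runs up to the blade tip.
- file4: hand file, red handle (None from the start if absent), 180 mm long, 0.12 kg; starts upright, handle down, in a compartment of the caddy. Round handle and collar to 72 mm above the foot, 26 mm across (21 at the foot); above it the steel blade, 8 mm thick along its x, 16 mm wide along its y. Origin: centre of the foot; z runs up to the blade tip.
- caddy: fixed wooden caddy, 60 mm wide (its x), 280 mm long (its y), 60 mm tall, with five 44 mm square compartments in a row along its y, 54 mm apart, floor 8 mm up; the files start here. Origin: centre of its underside.
- station: fixed station: grey board 150 x 420 mm, 10 mm thick, with an aluminium block 58 mm wide (x), 266 mm long (y), its top 70 mm above the table, and a brass hook off its -y end. Five wells centred at x = 0, y = -100, -50, 0, 50, 100 mm, each 34 mm square, 52 mm deep (floor 18 mm above the table). Origin: under the block's centre, on the table; z up.
- hook_seat (a point): where the bail bar's centre rests in the hook, 173 mm above the table; axes as the station's. The hook is an 8 mm brass bar along the station's x: from its 18 mm post (75 mm to +x) through the seat, then turned up 10 to 30 mm to -x, its tip 22 mm above the resting bar's centre. The bail, along the station's y, goes in over the tip, the basket passing under it.
- basket: loose copper basket, 80 mm (its x) by 100 mm (its y), 40 mm deep, about 0.18 kg, with a rigid upright bail. Origin: centre of the underside; z up.
- bail (a point): middle of the basket's bail: a straight round bar 8 mm thick and 96 mm long along the basket's y, 120 mm above its underside, with a post down to the basket at each end; 80 mm of free space below the bar. Gripped about 28 mm beside the middle, it leaves the hook room.
- gun: fixed blue compressed-air gun clamped upside down on a steel foot, handle up. Origin: centre of the foot on the table; x points along the nozzle. The handle is centred on the origin, 26 mm thick (x), 30 mm wide (y), from 100 to 190 mm above the table (brass stub to 195 mm); the gun's body lies below 108 mm.
- trigger_pad (a point): middle of the red trigger's pressing face (its +x side), 175 mm above the table; 42 mm in front of the gun's axis (+x) at rest, 30 mm when squeezed. The trigger is a bar 22 mm wide, 8 thick, 75 long, standing on a hinge 115 mm above the table and 25 mm in front of the axis, leaning 0.22 rad away from the handle; top at 189 mm, its front there 45 mm ahead.
- trigger (a joint): angle of the sprung trigger: 0 released, 0.20 rad squeezed fully home towards the handle (at a stop, about 8 mm short of the handle). The spring returns it; at the pad it needs 3.5 N at first and about 8 N fully home.
- wax_box: blue plastic wax box 60 x 45 x 28 mm; not part of the job, to be left where it is. Origin: under its centre.
- oil_bottle: bottle, 50 mm across, 100 mm tall; not part of the job, to be left where it is. Origin: under its centre.
- hammer: hammer lying flat, about 300 mm long; not part of the job, to be left where it is. Origin: under its centre.
- tin: round brass tin, 54 mm across, 30 mm tall; not part of the job, to be left where it is. Origin: under its centre.
- jar: jar, 64 mm across, 70 mm tall; not part of the job, to be left where it is. Origin: under its centre.
- scoop: shallow copper bowl, 110 mm across, 32 mm tall; not part of the job, to be left where it is. Origin: under its centre.
- mandrel: ring mandrel lying flat: wooden handle and steel rod, 250 mm long; not part of the job, to be left where it is. Origin: under its centre.
Not all that is in view belongs to the job. There is more than one size of the gun; the job needs the largest.

How it is judged:
By the outcome, as a careful person would: the job done as asked, in the order asked, and still so for the second after the job is handed in, with the robot touching nothing.
Of file0, file1, file2, file3, file4 only 3 to 5 are there at a start; the rules pass over those that are not, and their reading is None.
At some moment in a run one of basket may be knocked a few centimetres aside while the robot is not near it.
It also fails if it takes over 210 s, if anything falls off the work surface, if the arm or the gripper's body presses on something with over 40 N, if the wrist force passes 120 N, or if a joint passes its speed limit or range.

## Working session

There is one attempt and no reset: what is moved stays moved. The work goes in short steps, Python scripts to look and compute and a tool call to move; the robot and the scene stay as the last step left them, time stands still between calls to the robot, and variables do not carry over. Pictures are saved under pics/ and viewed, at most 14 in all, crops included, and the job is handed in when it is done.

Besides the shell and the picture viewer there is one more tool, called after "Emit:" in YAML: its name, and indented under it one key for each argument. send_rows: Moves the arm, as the interface text tells. Shift numbers are shares of 0.04 m and turn numbers shares of 0.1 rad, none past 1 either way. Its arguments: {"type":"object","properties":{"increments":{"type":"array","items":{"type":"array"}},"grip_force":{"type":"number"}},"required":["increments"]}

```bash
ls; mkdir -p pics
cat > h.py <<'E'
import numpy as np, cv2
from rig import env
def cloud(c, T):
    z=c["z_map"]; h,w=z.shape; f=h/2/np.tan(np.radians(c["vertical_fov"])/2)
    v,u=np.mgrid[:h,:w]
    p=np.stack([(u-c["cx"])/f*z, -(v-c["cy"])/f*z, -z],-1)
    return p@T[:3,:3].T+T[:3,3]
E
python3 - <<'E'
from h import *
print(env.get_obs(), env.grip_depth)
for n in ("top","side"):
    c=env.camera(n); cv2.imwrite(f"pics/{n}0.png",c["img"]); print(n,{k:v for k,v in c.items() if k not in("img","z_map")})
    np.savez(f"{n}0.npz",**c)
E
```

```text
pics
{'time': 0.0, 'q': array([ 1.15949697,  0.41793602, -0.01030071,  1.61415345,  0.00471145,
        1.1107209 , -0.053002  ]), 'joint_vel': array([ 0.00121353, -0.00164139, -0.00199466,  0.00264881,  0.00089603,
       -0.00111672,  0.00051592]), 'joint_torque': array([ 3.10842028e-03, -8.51254821e+01,  6.40465245e-01, -4.25992191e+01,
       -4.88197803e-02,  1.87735632e-02,  1.62334607e-05]), 'eef_pos': array([ 0.22574157, -0.58240874,  0.20485771]), 'tool_rot': array([ 9.82953682e-01,  1.83852394e-01, -1.59273567e-04, -5.75521380e-04]), 'contact_force': array([-0.09389909, -0.36231532,  0.17467269]), 'ft_torque': array([-0.04684875, -0.00501655,  0.01205359]), 'finger_force': 0.0, 'gripper_width': 0.9973262380900996} 0.0188
top {'vertical_fov': 48.0167334366805, 'cx': 314.68878272148874, 'cy': 198.97262470284977, 'T': array([[-5.08280056e-03,  9.94989855e-01, -9.98466478e-02,
         3.89441030e-01],
       [-9.99986107e-01, -5.19687614e-03, -8.82444166e-04,
        -6.55155916e-02],
       [-1.39691365e-03,  9.98407753e-02,  9.95002446e-01,
         1.66929645e+00],
       [ 0.00000000e+00,  0.00000000e+00,  0.00000000e+00,
         1.00000000e+00]])}
side {'vertical_fov': 56.2773668160336, 'cx': 319.9229738713776, 'cy': 198.75714495065267, 'T': array([[-0.94740125,  0.1733416 , -0.26904193,  0.16911822],
       [-0.32004357, -0.50857758,  0.79932531,  0.96861337],
       [ 0.00172763,  0.84338694,  0.5373039 ,  0.82771455],
       [ 0.        ,  0.        ,  0.        ,  1.        ]])}
```

View pics/top0.png

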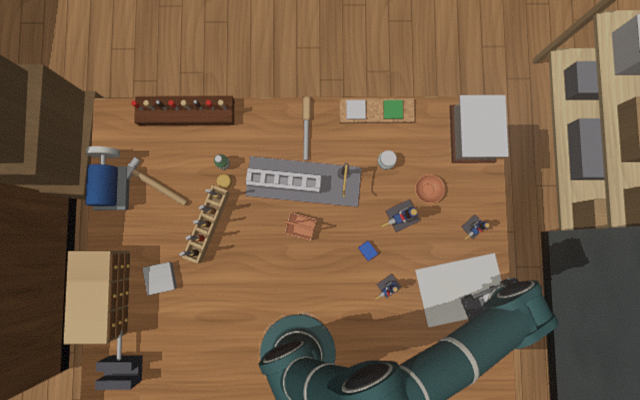

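View pics/side0.png

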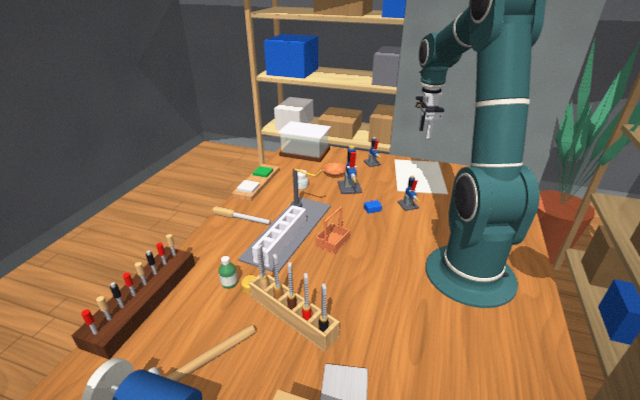

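Run:
```python
from h import *
from scipy import ndimage
for n in ("top",):
    c=np.load(n+"0.npz"); P=cloud(c,c["T"]); z=P[...,2]; ok=(c["z_map"]>0)
    m=ok&(z>0.004)
    L,k=ndimage.label(m)
    for i in range(1,k+1):
        q=P[L==i]
        if len(q)<15: continue
        v,u=np.where(L==i)
        print(n,i,len(q),"px",u.min(),u.max(),v.min(),v.max(),"lo",q.min(0).round(3),"hi",q.max(0).round(3),"mean",q.mean(0).round(3))
```

```text
top 1 1152 px 0 14 54 158 lo [0.716 1.08  0.004] hi [1.095 1.113 0.083] mean [0.914 1.09  0.037]
top 5 3014 px 128 236 95 127 lo [0.832 0.233 0.004] hi [0.944 0.645 0.141] mean [0.884 0.417 0.055]
top 6 3650 px 449 507 95 165 lo [ 0.679 -0.772  0.004] hi [ 0.944 -0.573  0.139] mean [ 0.795 -0.646  0.106]
top 8 4858 px 245 360 96 205 lo [ 0.532 -0.234  0.004] hi [0.946 0.196 0.198] mean [ 0.64  -0.021  0.027]
top 10 1909 px 338 415 96 125 lo [ 0.836 -0.447  0.004] hi [ 0.95  -0.154  0.045] mean [ 0.889 -0.297  0.025]
top 1357 17 px 255 263 141 144 lo [0.766 0.13  0.004] hi [0.778 0.16  0.01 ] mean [0.772 0.147 0.006]
top 1526 2900 px 85 188 145 211 lo [0.516 0.408 0.004] hi [0.765 0.776 0.154] mean [0.616 0.643 0.081]
top 1767 302 px 377 398 150 170 lo [ 0.664 -0.378  0.004] hi [ 0.74  -0.296  0.084] mean [ 0.695 -0.326  0.057]
top 1823 224 px 210 230 152 173 lo [0.656 0.252 0.004] hi [0.736 0.328 0.109] mean [0.69  0.276 0.059]
top 2447 1851 px 179 231 173 263 lo [0.322 0.247 0.004] hi [0.656 0.425 0.2  ] mean [0.481 0.324 0.055]
top 2456 661 px 414 444 173 203 lo [ 0.539 -0.547  0.0
[... 782 characters left out ...]
3  0.57  0.049] mean [0.272 0.498 0.034]
top 6038 363 px 374 400 269 300 lo [ 0.185 -0.374  0.004] hi [ 0.297 -0.274  0.144] mean [ 0.242 -0.323  0.047]
top 6360 17802 px 256 557 276 399 lo [-0.159 -0.77   0.004] hi [0.299 0.15  0.82 ] mean [ 0.135 -0.265  0.546]
top 6658 17 px 437 441 283 291 lo [ 0.217 -0.524  0.004] hi [ 0.245 -0.508  0.011] mean [ 0.231 -0.516  0.006]
top 9078 16 px 96 99 351 357 lo [-0.011  0.716  0.004] hi [0.01  0.728 0.01 ] mean [-0.001  0.721  0.006]
top 9347 19 px 165 171 361 367 lo [-0.048  0.456  0.004] hi [-0.026  0.476  0.009] mean [-0.036  0.466  0.005]
top 9542 16 px 90 95 372 377 lo [-0.079  0.727  0.004] hi [-0.063  0.744  0.01 ] mean [-0.071  0.737  0.006]
```

```bash
cat >> h.py <<'E'
def rect(p):
    (cx,cy),(w,h),a=cv2.minAreaRect((p[:,:2]*1000).astype(np.float32))
    if w<h: w,h,a=h,w,a+90
    return np.round([cx/1000,cy/1000,w/1000,h/1000,(a+90)%180-90],4)  # centre, long, short, long-axis angle deg
E
python3 - <<'E'
from h import *
from scipy import ndimage
c=np.load("top0.npz"); P=cloud(c,c["T"]); z=P[...,2]; img=c["img"]
def sel(u0,u1,v0,v1,z0,z1):
    m=np.zeros(z.shape,bool); m[v0:v1+1,u0:u1+1]=1
    return P[m&(z>z0)&(z<z1)]
for n,b in dict(block=(243,325,164,196,.063,.078),board=(240,365,150,210,.006,.014),caddy=(176,233,170,266,.053,.066),rim=(280,320,206,242,.033,.046),bail=(280,335,200,245,.105,.14),gun=(376,425,195,235,.105,.21),hook=(330,365,155,200,.14,.21),gunfoot=(376,425,195,235,.004,.012)).items():
    p=sel(*b); print(n,len(p),rect(p),"mean",p.mean(0).round(3),p.max(0).round(3))
p=sel(176,233,170,266,.11,.21)
from scipy.cluster.hierarchy import fcluster,linkage
l=fcluster(linkage(p[:,:2],'single'),.012,'distance')
for i in set(l):
    q=p[l==i]; t=q[q[:,2]>q[:,2].max()-.012]; print("blade",len(q),q.mean(0).round(3),q.max(0)[2].round(3),t.mean(0).round(3))
a=cv2.resize(img[165:270,175:325],None,fx=5.3,fy=5.3,interpolation=cv2.INTER_CUBIC)
cv2.imwrite("pics/cropA.png",a)
b=cv2.resize(img[140:240,325:460],None,fx=5.5,fy=5.5,interpolation=cv2.INTER_CUBIC)
cv2.imwrite("pics/cropB.png",b)
E
```

```text
block 727 [6.22400e-01 5.06000e-02 2.66900e-01 5.90000e-02 8.39414e+01] mean [0.622 0.05  0.071] [0.664 0.183 0.078]
board 2412 [ 6.28500e-01 -1.82000e-02  4.69400e-01  2.26700e-01  8.96875e+01] mean [ 0.624 -0.041  0.01 ] [0.743 0.216 0.014]
caddy 556 [  0.4665   0.3324   0.2808   0.0629 -21.353 ] mean [0.464 0.33  0.06 ] [0.607 0.41  0.066]
rim 93 [ 4.56700e-01 -9.80000e-03  9.94000e-02  8.01000e-02  7.49534e+01] mean [ 0.461 -0.011  0.04 ] [0.506 0.044 0.046]
bail 70 [ 4.56600e-01 -9.50000e-03  1.01500e-01  7.70000e-03  7.48925e+01] mean [ 0.457 -0.01   0.124] [0.473 0.039 0.133]
gun 210 [ 4.87300e-01 -3.71300e-01  6.59000e-02  3.82000e-02 -6.86096e+01] mean [ 0.489 -0.372  0.151] [ 0.516 -0.34   0.2  ]
hook 93 [ 0.6039 -0.1674  0.1147  0.0167 -1.5884] mean [ 0.616 -0.165  0.173] [ 0.661 -0.158  0.198]
gunfoot 435 [ 0.4954 -0.3824  0.1843  0.1489 89.6189] mean [ 0.495 -0.379  0.007] [ 0.57  -0.29   0.012]
blade 34 [0.569 0.289 0.167] 0.193 [0.57  0.291 0.188]
blade 38 [0.467 0.328 0.163] 0.191 [0.468 0.33  0.187]
blade 45 [0.515 0.312 0.16 ] 0.194 [0.516 0.314 0.187]
blade 39 [0.416 0.351 0.162] 0.191 [0.416 0.353 0.188]
blade 39 [0.364 0.37  0.163] 0.2 [0.365 0.371 0.192]
```

View pics/cropA.png

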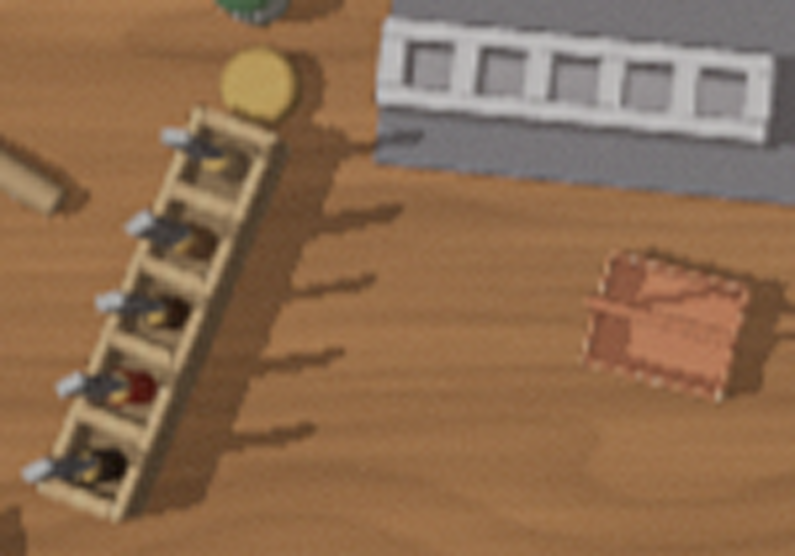

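View pics/cropB.png

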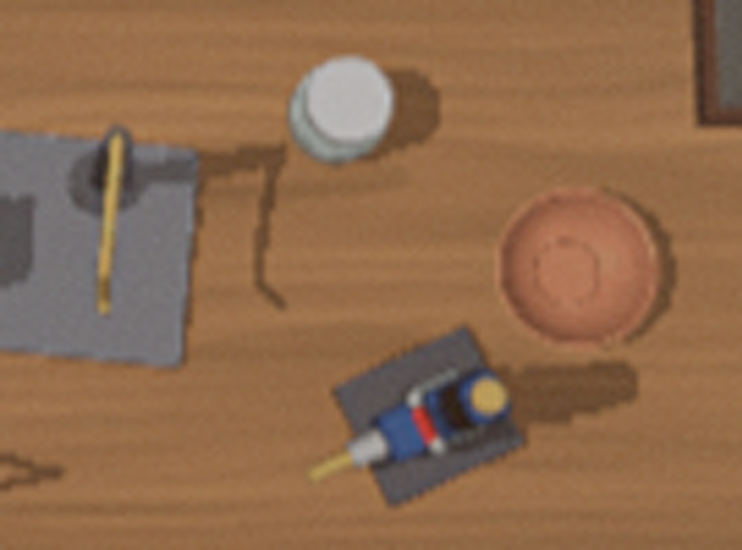

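The pictures show five files in the caddy (crop A px 40–240, pale/brown/dark/red/black handles), with the tin at its top end, and the block and its five wells at px 380–770. Crop B shows the brass hook at px (105–118, 130–310). The largest gun is at px (310–510, 330–500). My first move is towards the caddy.

Emit:
send_rows:
  increments:
    - [[0,0,1],0,-0.15]
    - [[0,0,1],0,-0.15]
    - [[0,0,0.9],0,-0.15]
    - [[0.39,1,0],0.38,-0.15]
    - [[0.39,1,0],0.38,-0.15]
    - [[0.39,1,0],0.38,-0.15]
    - [[0.39,1,0],0.38,-0.15]
    - [[0.39,1,0],0.38,-0.15]
    - [[0.39,1,0],0.38,-0.15]
    - [[0.39,1,0],0.38,-0.15]
    - [[0.39,1,0],0.38,-0.15]
    - [[0.39,1,0],0.38,-0.15]
  grip_force: 30

```text
time: 1.6
eef_pos: [0.3665, -0.2213, 0.3213]
tool_rot: [0.937, 0.349, -0.0, -0.0]
contact_force: [0.5, 0.4, -0.4]
gripper_width: 0.425
finger_force: 0.0
```

Emit:
send_rows:
  increments:
    - [[0.39,1,0],0.38,-0.15]
    - [[0.39,1,0],0.38,-0.15]
    - [[0.39,1,0],0.38,-0.15]
    - [[0.39,1,0],0.38,-0.15]
    - [[0.39,1,0],0.38,-0.15]
    - [[0.39,1,0],0.38,-0.15]
    - [[0.39,1,0],0.38,-0.15]
    - [[0.39,1,0],0.38,-0.15]
    - [[0.39,1,0],0.38,-0.15]
    - [[0,0,0],0,-0.15]
    - [[0,0,0],0,-0.15]

```text
time: 2.98
eef_pos: [0.5065, 0.1367, 0.3211]
tool_rot: [0.864, 0.503, -0.0, -0.0]
contact_force: [-0.1, -0.5, -0.2]
gripper_width: 0.426
finger_force: 0.0
```

```bash
cat >> h.py <<'E'
STY=np.radians(-6.06); ST=np.array([.6224,.0506]); SR=np.array([[np.cos(STY),-np.sin(STY)],[np.sin(STY),np.cos(STY)]])
def st(x,y): return ST+SR@np.array([x,y])   # station xy -> world
def wrist(name):
    o=env.get_obs(); c=env.camera("wrist")
    from scipy.spatial.transform import Rotation as R
    T=np.eye(4); T[:3,:3]=R.from_quat(o["tool_rot"]).as_matrix(); T[:3,3]=o["eef_pos"]
    c["T"]=T@c["T_tool_cam"]; c["o"]=o; cv2.imwrite(f"pics/{name}.png",c["img"]); return c,cloud(c,c["T"])
def yaw(o):  # tool y axis direction, deg mod 180
    from scipy.spatial.transform import Rotation as R
    y=R.from_quat(o["tool_rot"]).as_matrix()[:,1]; return np.degrees(np.arctan2(y[1],y[0]))
def d(x,y,z,yw):  # remaining move in units
    o=env.get_obs(); e=(np.array([x,y,z])-o["eef_pos"])/.04
    print("t",round(o["time"],2),"pos",o["eef_pos"].round(4),"yaw",round(yaw(o),2),"->",e.round(2),"turn",round(np.radians((yw-yaw(o)+90)%180-90)/.1,2),"w",round(o["gripper_width"]*94,1),"F",o["contact_force"].round(1))
E
python3 - <<'E'
from h import *
d(.567,.293,.25,-21.35)
for y in(-100,-50,0,50,100): print(st(0,y/1000).round(4),end=" ")
c=np.load("top0.npz"); P=cloud(c,c["T"]).reshape(-1,3); m=(P[:,2]>.12)&(np.abs(P[:,1]+.165)<.04)&(P[:,0]>.5)
q=(P[m][:,:2]-ST)@SR; print("hook st", q.min(0).round(4),q.max(0).round(4),np.median(q,0).round(4))
c,Q=wrist("w1"); z=Q[...,2]; p=Q[(z>.15)&(z<.21)&(c["z_map"]>.0)]
from scipy.cluster.hierarchy import fcluster,linkage
q=p[::3]; l=fcluster(linkage(q[:,:2],'single'),.012,'distance')
for i in set(l):
    r=q[l==i]; t=r[r[:,2]>r[:,2].max()-.01]; 
    if len(r)>20: print("blade",len(r),rect(t),r.max(0)[2].round(3))
E
```

```text
t 2.98 pos [0.5065 0.1367 0.3211] yaw -29.65 -> [ 1.51  3.91 -1.78] turn 1.45 w 40.1 F [-0.1 -0.5 -0.2]
[ 0.6118 -0.0488] [0.6171 0.0009] [0.6224 0.0506] [0.6277 0.1003] [0.633 0.15 ] hook st [-0.0532 -0.2232] [ 0.0617 -0.2065] [ 0.0222 -0.2152]
blade 98 [5.67500e-01 2.90200e-01 1.61000e-02 7.90000e-03 8.75351e+01] 0.189
blade 116 [ 5.13300e-01  3.12100e-01  1.58000e-02  8.20000e-03 -5.08018e+01] 0.189
blade 124 [ 4.65100e-01  3.28900e-01  1.65000e-02  8.00000e-03 -7.25811e+01] 0.189
blade 172 [ 3.61500e-01  3.72000e-01  1.79000e-02  8.00000e-03 -6.00237e+01] 0.19
blade 145 [ 4.13700e-01  3.52800e-01  1.72000e-02  8.00000e-03 -6.35013e+01] 0.189
```

View pics/w1.png

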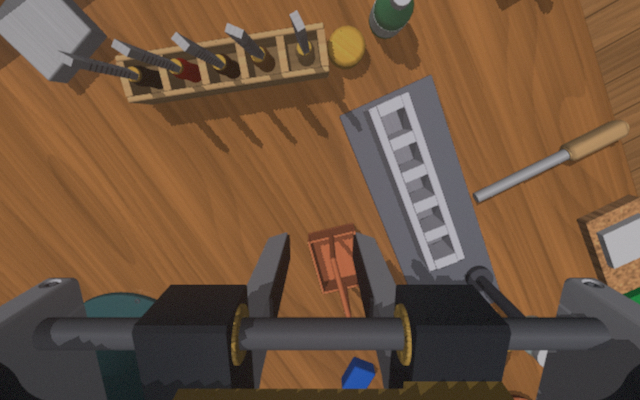

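The wrist view shows all five blade tips clearly (px 65–300 across, 10–70 down). Their tops match the caddy compartments and each has its own yaw. I'll grip each blade on its flats.

Emit:
send_rows:
  increments:
    - [[0.3,0.77,0],0.95,-0.15]
    - [[0.31,0.77,0],0.95,-0.15]
    - [[0.31,0.77,0],0.95,-0.15]
    - [[0.31,0.77,0],0.95,-0.15]
    - [[0.3,0.76,0],0.94,-0.15]
    - [[0,0,-0.5],0,-0.15]
    - [[0,0,-0.9],0,-0.15]
    - [[0,0,-0.9],0,-0.15]
    - [[0,0,-0.9],0,-0.15]
    - [[0,0,-0.9],0,-0.15]
    - [[0,0,-0.7],0,-0.15]
    - [[0,0,0],0,-0.15]

```text
time: 4.53
eef_pos: [0.5674, 0.2891, 0.128]
tool_rot: [0.723, 0.691, -0.002, -0.0]
contact_force: [-0.8, -0.5, 0.1]
gripper_width: 0.424
finger_force: 0.0
```

Emit:
send_rows:
  increments:
    - [[0,0,0],0,-1]
    - [[0,0,0],0,-1]
    - [[0,0,0],0,-1]
    - [[0,0,0],0,-1]

```text
time: 5.03
eef_pos: [0.5682, 0.2909, 0.13]
tool_rot: [0.722, 0.692, 0.0, 0.0]
contact_force: [-1.5, -1.0, 4.2]
gripper_width: 0.085
finger_force: 30.0
```

Run:
```python
from h import *
d(.6118,-.0488,.33,-2.5)
```

```text
t 5.03 pos [0.5682 0.2909 0.13  ] yaw -2.47 -> [ 1.09 -8.49  5.  ] turn -0.01 w 8.0 F [-1.5 -1.   4.2]
```

Emit:
send_rows:
  increments:
    - [[0,0,1],0,-1]
    - [[0,0,1],0,-1]
    - [[0,0,1],0,-1]
    - [[0,0,1],0,-1]
    - [[0,0,1],0,-1]
    - [[0,-0.5,0],0,-1]
    - [[0.13,-1,0],0,-1]
    - [[0.13,-1,0],0,-1]
    - [[0.13,-1,0],0,-1]
    - [[0.13,-1,0],0,-1]
    - [[0.13,-1,0],0,-1]
    - [[0.13,-1,0],0,-1]

```text
time: 6.52
eef_pos: [0.599, 0.0295, 0.3295]
tool_rot: [0.722, 0.692, -0.0, 0.0]
contact_force: [0.6, 0.5, -0.8]
gripper_width: 0.083
finger_force: 30.0
```

Emit:
send_rows:
  increments:
    - [[0.13,-1,0],0,-1]
    - [[0.13,-0.99,0],0,-1]
    - [[0,0,0],0,-1]
    - [[0,0,0],0,-1]

```text
time: 7.02
eef_pos: [0.6093, -0.048, 0.3295]
tool_rot: [0.722, 0.692, 0.0, -0.0]
contact_force: [-0.4, 0.5, -1.4]
gripper_width: 0.08
finger_force: 30.0
```

Run:
```python
from h import *
c,Q=wrist("w2"); z=Q[...,2]; ok=c["z_map"]>0
np.savez("w2.npz",Q=Q,img=c["img"])
v,u=np.mgrid[:400,:640]
w=np.linalg.inv(SR)
L=(Q[...,:2]-ST)@SR
m=ok&(z>.063)&(z<.077)&(np.abs(L[...,0])<.045)&(np.abs(L[...,1])<.15)
print("block",m.sum(),rect(Q[m]),np.median(z[m]))
m=ok&(z>.15)&(z<.21)&(np.abs(L[...,1]+.215)<.03)&(np.abs(L[...,0])<.11)
h=L[m]; print("hook",m.sum(),h.min(0).round(4),h.max(0).round(4),z[m].max().round(3))
d(.6118,-.0488,.145,-2.5)
```

```text
block 5118 [6.19500e-01 4.57000e-02 2.61600e-01 5.80000e-02 8.40164e+01] 0.06925691584914337
hook 136 [-0.049 -0.215] [ 0.0608 -0.2075] 0.186
t 7.08 pos [ 0.6094 -0.0475  0.3296] yaw -2.38 -> [ 0.06 -0.03 -4.61] turn -0.02 w 8.1 F [-0.   0.7 -0.7]
```

View pics/w2.png

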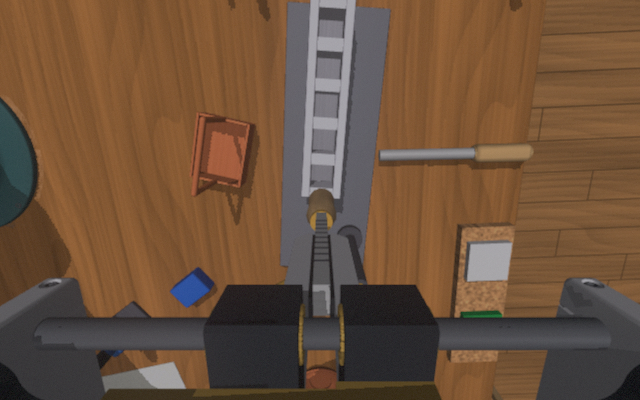

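The wrist view shows the pale-handled file held at px (320,210) over the -y end of the block. The basket is at (220,150) and the hook is partly hidden at (345,245). I'll check the wrist calibration against the held handle.

Run:
```python
from h import *
a=np.load("w2.npz"); Q=a["Q"]; L=Q-np.array([.6094,-.0475,.3296])
for z0,z1 in ((-.12,-.095),(-.095,-.075),(-.075,-.055)):
    m=(L[...,2]>z0)&(L[...,2]<z1)&(np.hypot(L[...,0],L[...,1])<.03)
    p=L[m]; print(m.sum(),p.min(0).round(4),p.max(0).round(4))
```

```text
173 [-0.0129 -0.0046 -0.1156] [ 0.0119  0.0122 -0.0952]
94 [-0.0107  0.0024 -0.0949] [ 0.0108  0.0115 -0.0753]
356 [-0.0129 -0.0085 -0.075 ] [ 0.0118  0.012  -0.0554]
```

Emit:
send_rows:
  increments:
    - [[0,-0.09,-0.5],0,-1]
    - [[0,0,-0.8],0,-1]
    - [[0,0,-0.8],0,-1]
    - [[0,0,-0.8],0,-1]
    - [[0,0,-0.8],0,-1]
    - [[0,0,-0.8],0,-1]
    - [[0,0,-0.2],0,-1]
    - [[0,0,0],0,-1]

```text
time: 8.07
eef_pos: [0.6097, -0.0515, 0.1421]
tool_rot: [0.722, 0.692, 0.0, 0.0]
contact_force: [0.1, -0.0, -1.8]
gripper_width: 0.084
finger_force: 30.0
```

Emit:
send_rows:
  increments:
    - [[0,0,0],0,-0.3]
    - [[0,0,0],0,-0.3]
    - [[0,0,0],0,-0.3]
    - [[0,0,0.5],0,-0.3]
    - [[0,0,1],0,-0.3]
    - [[0,0,1],0,-0.3]
    - [[0,0,1],0,-0.3]
    - [[0,0,1],0,-0.3]
    - [[-0.27,1,0.2],0.81,-0.3]
    - [[-0.27,1,0],0.81,-0.3]
    - [[-0.27,1,0],0.81,-0.3]
    - [[-0.27,1,0],0.81,-0.3]

```text
time: 9.57
eef_pos: [0.5645, 0.1108, 0.3289]
tool_rot: [0.598, 0.801, -0.0, -0.0]
contact_force: [-0.1, 0.5, -0.1]
gripper_width: 0.352
finger_force: 0.0
```

Emit:
send_rows:
  increments:
    - [[-0.27,1,0],0.81,-0.3]
    - [[-0.27,1,0],0.81,-0.3]
    - [[-0.27,1,0],0.81,-0.3]
    - [[-0.27,1,0],0.81,-0.3]
    - [[-0.25,1,0],0.81,-0.3]
    - [[0,0,0],0,-0.3]
    - [[0,0,0],0,-0.3]

```text
time: 10.45
eef_pos: [0.5121, 0.3082, 0.3289]
tool_rot: [0.427, 0.904, -0.0, -0.0]
contact_force: [0.4, -1.4, -1.0]
gripper_width: 0.35
finger_force: 0.0
```

```bash
cat >> h.py <<'E'
from scipy.cluster.hierarchy import fcluster,linkage
def blades(Q,zc,z0=.15,z1=.21):
    z=Q[...,2]; q=Q[(z>z0)&(z<z1)&(zc>0)][::3]; l=fcluster(linkage(q[:,:2],'single'),.012,'distance')
    for i in set(l):
        r=q[l==i]; t=r[r[:,2]>r[:,2].max()-.01]
        if len(r)>20: R=rect(t); print("blade",len(r),R[:4],"thin",round((R[4]+180)%180-90,1),r.max(0)[2].round(3))
E
python3 - <<'E'
from h import *
d(.5133,.3121,.129,39.2)
c,Q=wrist("w3"); blades(Q,c["z_map"])
t=env.camera("top"); cv2.imwrite("pics/top1.png",t["img"]); P=cloud(t,t["T"]); z=P[...,2]
m=(z>.105)&(z<.14)&(P[...,0]<.54)&(P[...,0]>.38)&(abs(P[...,1])<.1); print("bail",m.sum(), rect(P[m]) if m.sum() else "")
E
```

```text
t 10.45 pos [0.5121 0.3082 0.3289] yaw 39.42 -> [ 0.03  0.1  -5.  ] turn -0.04 w 32.9 F [ 0.4 -1.4 -1. ]
blade 117 [0.3617 0.3717 0.0159 0.0082] thin 32.7 0.189
blade 72 [0.4143 0.3525 0.0155 0.008 ] thin 28.6 0.189
blade 50 [0.4657 0.3292 0.0158 0.0071] thin 19.8 0.189
blade 49 [0.5138 0.3119 0.0164 0.0065] thin 39.5 0.188
bail 69 [ 4.5660e-01 -9.9000e-03  1.0090e-01  7.9000e-03  7.4747e+01]
```

Emit:
send_rows:
  increments:
    - [[0.04,0.09,-0.5],0,-0.3]
    - [[0,0,-0.9],0,-0.3]
    - [[0,0,-0.9],0,-0.3]
    - [[0,0,-0.9],0,-0.3]
    - [[0,0,-0.9],0,-0.3]
    - [[0,0,-0.9],0,-0.3]
    - [[0,0,0],0,-0.3]
    - [[0,0,0],0,-1]
    - [[0,0,0],0,-1]
    - [[0,0,0],0,-1]
    - [[0,0,0],0,-1]

```text
time: 11.92
eef_pos: [0.5151, 0.3115, 0.1304]
tool_rot: [0.428, 0.904, 0.0, 0.0]
contact_force: [-0.5, -0.1, 7.9]
gripper_width: 0.086
finger_force: 30.0
```

Emit:
send_rows:
  increments:
    - [[0,0,0.5],0,-1]
    - [[0,0,1],0,-1]
    - [[0,0,1],0,-1]
    - [[0,0,1],0,-1]
    - [[0,0,1],0,-1]
    - [[0,0,0.5],0,-1]
    - [[0.31,-0.98,0],0,-1]
    - [[0.31,-0.98,0],0,-1]
    - [[0.31,-0.98,0],0,-1]
    - [[0.31,-0.98,0],0,-1]
    - [[0.31,-0.98,0],0,-1]
    - [[0.31,-0.98,0],0,-1]

```text
time: 13.42
eef_pos: [0.5891, 0.0747, 0.3294]
tool_rot: [0.428, 0.904, -0.0, -0.0]
contact_force: [-0.6, -0.2, -1.1]
gripper_width: 0.084
finger_force: 30.0
```

Emit:
send_rows:
  increments:
    - [[0.31,-0.98,0],0,-1]
    - [[0.31,-0.98,0],0,-1]
    - [[0,0,0],0,-1]
    - [[0,0,0],0,-1]

```text
time: 13.92
eef_pos: [0.6135, -0.0016, 0.3293]
tool_rot: [0.428, 0.904, 0.0, -0.0]
contact_force: [-0.2, 1.4, -0.9]
gripper_width: 0.085
finger_force: 30.0
```

Run:
```python
from h import *
d(.6147,-.0014,.142,39.2)
```

```text
t 13.93 pos [ 0.6135 -0.0016  0.3293] yaw 39.34 -> [ 0.03  0.01 -4.68] turn -0.02 w 8.0 F [-0.2  1.4 -0.9]
```

Emit:
send_rows:
  increments:
    - [[0.03,0.01,-0.5],0,-1]
    - [[0,0,-0.8],0,-1]
    - [[0,0,-0.8],0,-1]
    - [[0,0,-0.8],0,-1]
    - [[0,0,-0.8],0,-1]
    - [[0,0,-0.8],0,-1]
    - [[0,0,-0.2],0,-1]
    - [[0,0,0],0,-1]

```text
time: 14.92
eef_pos: [0.6147, -0.0011, 0.1412]
tool_rot: [0.428, 0.904, -0.0, -0.0]
contact_force: [-1.1, 0.0, -1.2]
gripper_width: 0.08
finger_force: 30.0
```

Emit:
send_rows:
  increments:
    - [[0,0,0],0,-0.3]
    - [[0,0,0],0,-0.3]
    - [[0,0,0],0,-0.3]
    - [[0,0,0.5],0,-0.3]
    - [[0,0,1],0,-0.3]
    - [[0,0,1],0,-0.3]
    - [[0,0,1],0,-0.3]
    - [[0,0,1],0,-0.3]
    - [[-0.41,0.92,0.2],-0.4,-0.3]
    - [[-0.41,0.92,0],-0.4,-0.3]
    - [[-0.41,0.92,0],-0.4,-0.3]
    - [[-0.41,0.92,0],-0.4,-0.3]

```text
time: 16.42
eef_pos: [0.5487, 0.1467, 0.3309]
tool_rot: [0.499, 0.866, 0.0, 0.001]
contact_force: [0.6, 0.7, -0.3]
gripper_width: 0.351
finger_force: 0.0
```

Emit:
send_rows:
  increments:
    - [[-0.41,0.92,0],-0.4,-0.3]
    - [[-0.41,0.92,0],-0.4,-0.3]
    - [[-0.41,0.92,0],-0.4,-0.3]
    - [[-0.41,0.92,0],-0.4,-0.3]
    - [[-0.43,0.92,0],-0.4,-0.3]
    - [[0,0,0],0,-0.3]
    - [[0,0,0],0,-0.3]

```text
time: 17.3
eef_pos: [0.4669, 0.3289, 0.3302]
tool_rot: [0.583, 0.813, 0.0, 0.0]
contact_force: [0.7, -0.2, 0.0]
gripper_width: 0.355
finger_force: 0.0
```

Run:
```python
from h import *
c,Q=wrist("w4"); blades(Q,c["z_map"])
d(.4657,.3292,.129,18.6)
```

```text
blade 51 [0.4652 0.329  0.016  0.0076] thin 16.3 0.189
blade 66 [0.4138 0.3528 0.0158 0.0075] thin 29.0 0.189
blade 88 [0.3614 0.3719 0.016  0.0081] thin 31.8 0.189
t 17.35 pos [0.4672 0.3285 0.33  ] yaw 18.64 -> [-0.04  0.02 -5.02] turn -0.01 w 33.4 F [-0.6 -0.4 -0.4]
```

Emit:
send_rows:
  increments:
    - [[-0.04,0.02,-0.5],0,-0.3]
    - [[0,0,-0.9],0,-0.3]
    - [[0,0,-0.9],0,-0.3]
    - [[0,0,-0.9],0,-0.3]
    - [[0,0,-0.9],0,-0.3]
    - [[0,0,-0.9],0,-0.3]
    - [[0,0,0],0,-0.3]
    - [[0,0,0],0,-1]
    - [[0,0,0],0,-1]
    - [[0,0,0],0,-1]
    - [[0,0,0],0,-1]

```text
time: 18.73
eef_pos: [0.4655, 0.3303, 0.1304]
tool_rot: [0.583, 0.812, 0.0, 0.0]
contact_force: [-1.3, -1.8, 8.4]
gripper_width: 0.088
finger_force: 30.0
```

Emit:
send_rows:
  increments:
    - [[0,0,0.5],0,-1]
    - [[0,0,1],0,-1]
    - [[0,0,1],0,-1]
    - [[0,0,1],0,-1]
    - [[0,0,1],0,-1]
    - [[0,0,0.5],0,-1]
    - [[0.48,-0.88,0],0,-1]
    - [[0.48,-0.88,0],0,-1]
    - [[0.48,-0.88,0],0,-1]
    - [[0.48,-0.88,0],0,-1]
    - [[0.48,-0.88,0],0,-1]
    - [[0.48,-0.88,0],0,-1]

```text
time: 20.23
eef_pos: [0.5805, 0.1179, 0.331]
tool_rot: [0.583, 0.813, 0.0, 0.0]
contact_force: [-0.1, -0.2, -0.9]
gripper_width: 0.086
finger_force: 30.0
```

Emit:
send_rows:
  increments:
    - [[0.48,-0.88,0],0,-1]
    - [[0.48,-0.86,0],0,-1]
    - [[0,0,0],0,-1]
    - [[0,0,0],0,-1]

```text
time: 20.72
eef_pos: [0.6183, 0.0501, 0.3304]
tool_rot: [0.583, 0.813, 0.0, 0.0]
contact_force: [-0.2, -0.3, -1.5]
gripper_width: 0.084
finger_force: 30.0
```

Run:
```python
from h import *
d(.620,.0483,.142,18.6)
```

```text
t 20.73 pos [0.6183 0.0501 0.3304] yaw 18.73 -> [ 0.04 -0.05 -4.71] turn -0.02 w 7.9 F [-0.2 -0.3 -1.5]
```

Emit:
send_rows:
  increments:
    - [[0.04,-0.05,-0.5],0,-1]
    - [[0,0,-0.8],0,-1]
    - [[0,0,-0.8],0,-1]
    - [[0,0,-0.8],0,-1]
    - [[0,0,-0.8],0,-1]
    - [[0,0,-0.8],0,-1]
    - [[0,0,-0.2],0,-1]
    - [[0,0,0],0,-1]

```text
time: 21.72
eef_pos: [0.6199, 0.048, 0.1414]
tool_rot: [0.583, 0.813, -0.0, -0.0]
contact_force: [0.3, -0.2, -1.3]
gripper_width: 0.086
finger_force: 30.0
```

Emit:
send_rows:
  increments:
    - [[0,0,0],0,-0.3]
    - [[0,0,0],0,-0.3]
    - [[0,0,0],0,-0.3]
    - [[0,0,0.5],0,-0.3]
    - [[0,0,1],0,-0.3]
    - [[0,0,1],0,-0.3]
    - [[0,0,1],0,-0.3]
    - [[0,0,1],0,-0.3]
    - [[-0.64,0.95,0.2],0.22,-0.3]
    - [[-0.64,0.95,0],0.22,-0.3]
    - [[-0.64,0.95,0],0.22,-0.3]
    - [[-0.64,0.95,0],0.22,-0.3]

```text
time: 23.22
eef_pos: [0.5167, 0.2007, 0.3309]
tool_rot: [0.546, 0.838, 0.0, 0.001]
contact_force: [0.7, 0.2, 0.2]
gripper_width: 0.348
finger_force: 0.0
```

Emit:
send_rows:
  increments:
    - [[-0.64,0.95,0],0.22,-0.3]
    - [[-0.64,0.95,0],0.22,-0.3]
    - [[-0.64,0.95,0],0.22,-0.3]
    - [[-0.66,0.95,0],0.22,-0.3]
    - [[0,0,0],0,-0.3]
    - [[0,0,0],0,-0.3]

```text
time: 23.98
eef_pos: [0.4148, 0.3511, 0.3302]
tool_rot: [0.509, 0.861, 0.0, 0.0]
contact_force: [0.4, -0.1, -0.1]
gripper_width: 0.347
finger_force: 0.0
```

Run:
```python
from h import *
c,Q=wrist("w5"); blades(Q,c["z_map"])
d(.4138,.3527,.129,28.9)
```

```text
blade 62 [0.3613 0.372  0.016  0.0078] thin 33.0 0.189
blade 53 [0.4139 0.3527 0.0162 0.0077] thin 28.6 0.189
t 24.02 pos [0.4153 0.3507 0.33  ] yaw 28.7 -> [-0.04  0.05 -5.02] turn 0.03 w 32.6 F [ 0.2  0.6 -0.7]
```

Emit:
send_rows:
  increments:
    - [[-0.04,0.05,-0.5],0,-0.3]
    - [[0,0,-0.9],0,-0.3]
    - [[0,0,-0.9],0,-0.3]
    - [[0,0,-0.9],0,-0.3]
    - [[0,0,-0.9],0,-0.3]
    - [[0,0,-0.9],0,-0.3]
    - [[0,0,0],0,-0.3]
    - [[0,0,0],0,-1]
    - [[0,0,0],0,-1]
    - [[0,0,0],0,-1]
    - [[0,0,0],0,-1]

```text
time: 25.4
eef_pos: [0.4135, 0.3535, 0.1304]
tool_rot: [0.509, 0.861, 0.0, 0.0]
contact_force: [-0.5, -1.7, 9.4]
gripper_width: 0.085
finger_force: 30.0
```

Emit:
send_rows:
  increments:
    - [[0,0,0.5],0,-1]
    - [[0,0,1],0,-1]
    - [[0,0,1],0,-1]
    - [[0,0,1],0,-1]
    - [[0,0,1],0,-1]
    - [[0,0,0.5],0,-1]
    - [[0.75,-0.91,0],0,-1]
    - [[0.75,-0.91,0],0,-1]
    - [[0.75,-0.91,0],0,-1]
    - [[0.75,-0.91,0],0,-1]
    - [[0.75,-0.91,0],0,-1]
    - [[0.75,-0.91,0],0,-1]

```text
time: 26.9
eef_pos: [0.5936, 0.1337, 0.331]
tool_rot: [0.509, 0.861, 0.0, 0.0]
contact_force: [0.4, 0.1, -0.6]
gripper_width: 0.078
finger_force: 30.0
```

Emit:
send_rows:
  increments:
    - [[0.77,-0.91,0],0,-1]
    - [[0,0,0],0,-1]
    - [[0,0,0],0,-1]

```text
time: 27.28
eef_pos: [0.6234, 0.0993, 0.3304]
tool_rot: [0.509, 0.861, 0.0, -0.0]
contact_force: [-0.2, 0.3, -1.5]
gripper_width: 0.082
finger_force: 30.0
```

Run:
```python
from h import *
d(.6253,.0980,.142,28.9)
```

```text
t 27.27 pos [0.6234 0.0993 0.3304] yaw 28.81 -> [ 0.05 -0.03 -4.71] turn 0.02 w 7.7 F [-0.2  0.3 -1.5]
```

Emit:
send_rows:
  increments:
    - [[0.05,-0.03,-0.5],0,-1]
    - [[0,0,-0.8],0,-1]
    - [[0,0,-0.8],0,-1]
    - [[0,0,-0.8],0,-1]
    - [[0,0,-0.8],0,-1]
    - [[0,0,-0.8],0,-1]
    - [[0,0,-0.2],0,-1]
    - [[0,0,0],0,-1]

```text
time: 28.28
eef_pos: [0.6255, 0.098, 0.1416]
tool_rot: [0.509, 0.861, 0.0, -0.0]
contact_force: [-0.1, 0.0, -1.0]
gripper_width: 0.085
finger_force: 30.0
```

Emit:
send_rows:
  increments:
    - [[0,0,0],0,-0.3]
    - [[0,0,0],0,-0.3]
    - [[0,0,0],0,-0.3]
    - [[0,0,0.5],0,-0.3]
    - [[0,0,1],0,-0.3]
    - [[0,0,1],0,-0.3]
    - [[0,0,1],0,-0.3]
    - [[0,0,1],0,-0.3]
    - [[-0.94,0.98,0.2],0.1,-0.3]
    - [[-0.94,0.98,0],0.1,-0.3]
    - [[-0.94,0.98,0],0.1,-0.3]
    - [[-0.94,0.98,0],0.1,-0.3]

```text
time: 29.78
eef_pos: [0.4739, 0.2554, 0.3308]
tool_rot: [0.492, 0.871, 0.0, 0.001]
contact_force: [0.6, 0.8, -0.2]
gripper_width: 0.352
finger_force: 0.0
```

Emit:
send_rows:
  increments:
    - [[-0.94,0.98,0],0.1,-0.3]
    - [[-0.94,0.98,0],0.1,-0.3]
    - [[-0.94,0.98,0],0.1,-0.3]
    - [[0,0,0],0,-0.3]
    - [[0,0,0],0,-0.3]

```text
time: 30.4
eef_pos: [0.3628, 0.3716, 0.3302]
tool_rot: [0.479, 0.878, 0.0, 0.0]
contact_force: [0.4, -0.1, 0.0]
gripper_width: 0.349
finger_force: 0.0
```

Run:
```python
from h import *
c,Q=wrist("w6"); blades(Q,c["z_map"])
d(.3614,.3720,.129,32.8)
```

```text
blade 55 [0.3612 0.3721 0.0156 0.0076] thin 32.6 0.19
t 30.45 pos [0.3633 0.3712 0.33  ] yaw 32.72 -> [-0.05  0.02 -5.02] turn 0.01 w 32.7 F [-0.2  0.   0.2]
```

Emit:
send_rows:
  increments:
    - [[-0.05,0.02,-0.5],0,-0.3]
    - [[0,0,-0.9],0,-0.3]
    - [[0,0,-0.9],0,-0.3]
    - [[0,0,-0.9],0,-0.3]
    - [[0,0,-0.9],0,-0.3]
    - [[0,0,-0.9],0,-0.3]
    - [[0,0,0],0,-0.3]
    - [[0,0,0],0,-1]
    - [[0,0,0],0,-1]
    - [[0,0,0],0,-1]
    - [[0,0,0],0,-1]

```text
time: 31.82
eef_pos: [0.3611, 0.3727, 0.1304]
tool_rot: [0.479, 0.878, 0.0, 0.0]
contact_force: [-0.6, -2.5, 9.0]
gripper_width: 0.082
finger_force: 30.0
```

Emit:
send_rows:
  increments:
    - [[0,0,0.5],0,-1]
    - [[0,0,1],0,-1]
    - [[0,0,1],0,-1]
    - [[0,0,1],0,-1]
    - [[0,0,1],0,-1]
    - [[0,0,0.5],0,-1]
    - [[0.96,-0.8,0],0,-1]
    - [[0.96,-0.8,0],0,-1]
    - [[0.96,-0.8,0],0,-1]
    - [[0.96,-0.8,0],0,-1]
    - [[0.96,-0.8,0],0,-1]
    - [[0.96,-0.8,0],0,-1]

```text
time: 33.33
eef_pos: [0.5919, 0.1794, 0.3311]
tool_rot: [0.479, 0.878, 0.0, 0.0]
contact_force: [1.7, 0.9, -1.0]
gripper_width: 0.082
finger_force: 30.0
```

Emit:
send_rows:
  increments:
    - [[0.98,-0.8,0],0,-1]
    - [[0,0,0],0,-1]
    - [[0,0,0],0,-1]

```text
time: 33.7
eef_pos: [0.6297, 0.1491, 0.3305]
tool_rot: [0.479, 0.878, 0.0, -0.0]
contact_force: [-0.1, -0.3, -0.6]
gripper_width: 0.083
finger_force: 30.0
```

Run:
```python
from h import *
d(.6306,.1478,.142,32.8)
```

```text
t 33.7 pos [0.6297 0.1491 0.3305] yaw 32.82 -> [ 0.02 -0.03 -4.71] turn -0.0 w 7.8 F [-0.1 -0.3 -0.6]
```

Emit:
send_rows:
  increments:
    - [[0.02,-0.03,-0.5],0,-1]
    - [[0,0,-0.8],0,-1]
    - [[0,0,-0.8],0,-1]
    - [[0,0,-0.8],0,-1]
    - [[0,0,-0.8],0,-1]
    - [[0,0,-0.8],0,-1]
    - [[0,0,-0.2],0,-1]
    - [[0,0,0],0,-1]

```text
time: 34.7
eef_pos: [0.6306, 0.1478, 0.1416]
tool_rot: [0.478, 0.878, -0.0, -0.0]
contact_force: [-0.0, 0.5, 0.2]
gripper_width: 0.083
finger_force: 30.0
```

Emit:
send_rows:
  increments:
    - [[0,0,0],0,-0.3]
    - [[0,0,0],0,-0.3]
    - [[0,0,0],0,-0.3]
    - [[0,0,0.5],0,-0.3]
    - [[0,0,1],0,-0.3]
    - [[0,0,1],0,-0.3]
    - [[0,0,1],0,-0.3]
    - [[0,0,1],0,-0.3]
    - [[-0.1,-0.98,0.2],-0.57,-0.3]
    - [[-0.1,-0.98,0],-0.57,-0.3]
    - [[-0.1,-0.98,0],-0.57,-0.3]
    - [[-0.1,-0.98,0],-0.57,-0.3]

```text
time: 36.2
eef_pos: [0.6148, -0.0104, 0.331]
tool_rot: [0.576, 0.817, 0.0, 0.0]
contact_force: [0.4, 0.7, 0.3]
gripper_width: 0.35
finger_force: 0.0
```

Emit:
send_rows:
  increments:
    - [[-0.1,-0.98,0],-0.57,-0.3]
    - [[-0.1,-0.98,0],-0.57,-0.3]
    - [[-0.1,-0.98,0],-0.57,-0.3]
    - [[-0.1,-0.98,0],-0.57,-0.3]
    - [[-0.1,-0.98,0],-0.57,-0.3]
    - [[-0.1,-0.98,0],-0.57,-0.3]
    - [[-0.1,-0.98,0],-0.57,-0.3]
    - [[-0.1,-0.98,0],-0.57,-0.3]
    - [[0,0,0],0,-0.3]
    - [[0,0,0],0,-0.3]

```text
time: 37.45
eef_pos: [0.5833, -0.323, 0.3295]
tool_rot: [0.745, 0.667, 0.0, -0.0]
contact_force: [1.0, 0.9, 0.1]
gripper_width: 0.353
finger_force: 0.0
```

Run:
```python
from h import *
c,Q=wrist("w7"); zc=c["z_map"]; z=Q[...,2]; np.savez("w7.npz",Q=Q,z=zc,img=c["img"])
d(.45,-.01,.2,-15.2)
blades(Q,zc,.17,.215)
ST[:]=[.620,.0483]; L=(Q[...,:2]-ST)@SR; ok=zc>0
m=ok&(z>.063)&(z<.077)&(np.abs(L[...,0])<.045)&(np.abs(L[...,1])<.15); print("block",m.sum(),rect(Q[m]))
m=ok&(z>.13)&(z<.22)&(np.abs(L[...,1]+.215)<.03)&(np.abs(L[...,0])<.11)
h=np.c_[L[m],z[m]]; print("hook",len(h),h.min(0).round(4),h.max(0).round(4))
for a in np.arange(-.06,.09,.01):
    s=h[(h[:,0]>=a)&(h[:,0]<a+.01)]
    if len(s)>3: print(round(a+.005,3),len(s),"y",s[:,1].min().round(4),s[:,1].max().round(4),"z",s[:,2].min().round(4),s[:,2].max().round(4))
m=ok&(z>.105)&(z<.14)&(Q[...,0]<.54)&(Q[...,0]>.36)&(abs(Q[...,1])<.12); print("bail",m.sum(), rect(Q[m]) if m.sum() else "",z[m].max())
m=ok&(z>.034)&(z<.046)&(Q[...,0]<.54)&(Q[...,0]>.36)&(abs(Q[...,1])<.12); print("rim",m.sum(), rect(Q[m]) if m.sum() else "")
```

```text
t 37.5 pos [ 0.5834 -0.3224  0.3297] yaw -6.35 -> [-3.33  7.81 -3.24] turn -1.54 w 32.7 F [-0.8  0.6 -0.1]
blade 59 [ 0.4763 -0.3534  0.0211  0.0087] thin -62.8 0.189
blade 215 [ 0.4928 -0.3893  0.0262  0.0214] thin -64.6 0.196
blade 83 [ 0.5497 -0.1611  0.0092  0.0084] thin 52.0 0.196
blade 204 [ 0.6286 -0.1657  0.0659  0.0178] thin 76.7 0.177
block 0 [0. 0. 0. 0. 0.]
hook 1388 [-0.0534 -0.2242  0.1301] [ 0.0641 -0.2058  0.1963]
-0.055 25 y -0.2187 -0.2114 z 0.1904 0.1946
-0.045 122 y -0.2194 -0.2113 z 0.1797 0.1963
-0.035 111 y -0.2191 -0.2114 z 0.1667 0.1848
-0.025 85 y -0.2189 -0.211 z 0.1635 0.1711
-0.015 89 y -0.2189 -0.211 z 0.1647 0.1695
-0.005 89 y -0.2191 -0.2111 z 0.1648 0.17
0.005 90 y -0.2192 -0.2118 z 0.1656 0.1715
0.015 89 y -0.2191 -0.2111 z 0.1659 0.1729
0.025 90 y -0.2191 -0.2116 z 0.1685 0.1739
0.035 97 y -0.2191 -0.2111 z 0.1691 0.176
0.045 174 y -0.2224 -0.2084 z 0.1301 0.1776
0.055 272 y -0.2242 -0.2058 z 0.1301 0.1774
0.065 55 y -0.2221 -0.208 z 0.1325 0.1749Traceback (most recent call last):
  File "<stdin>", line 12, in <module>
    return umr_maximum(a, axis, None, out, keepdims, initial, where)
ValueError: zero-size array to reduction operation maximum which has no identity
```

View pics/w7.png

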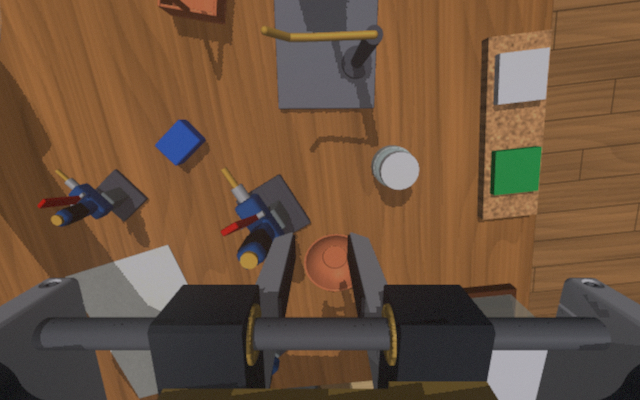

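The view shows the hook at px (265–380, 30–45), the tall gun at (225–310, 170–265) with its red trigger at (240,225), and the smaller gun at (85,195). The hook seat fits at station (-0.0195, -0.215). I'll look at the basket next.

Emit:
send_rows:
  increments:
    - [[-0.62,1,0],-0.3,0]
    - [[-0.62,1,0],-0.3,0]
    - [[-0.62,1,0],-0.3,0]
    - [[-0.62,1,0],-0.3,0]
    - [[-0.62,1,0],-0.3,0]
    - [[0,0,0],0,0]
    - [[0,0,0],0,0]
  grip_force: 40

```text
time: 38.38
eef_pos: [0.4593, -0.1231, 0.3298]
tool_rot: [0.793, 0.609, -0.0, 0.0]
contact_force: [0.4, -0.6, -0.1]
gripper_width: 0.501
finger_force: 0.0
```

Run:
```python
from h import *
c,Q=wrist("w8"); zc=c["z_map"]; z=Q[...,2]; np.savez("w8.npz",Q=Q,z=zc,img=c["img"])
d(.45,-.01,.2,-15.2); ok=zc>0
for n,a,b in (("bail",.105,.14),("rim",.034,.046),("bot",-.005,.02)):
    m=ok&(z>a)&(z<b)&(Q[...,0]<.54)&(Q[...,0]>.36)&(abs(Q[...,1])<.12); print(n,m.sum(), rect(Q[m]) if m.sum() else "",z[m].max() if m.sum() else 0)
blades(Q,zc,.17,.215)
cv2.imwrite("pics/w8.png",c["img"])
# gun from w7
a=np.load("w7.npz"); q=a["Q"].reshape(-1,3)[a["z"].ravel()>0]
for lo,hi in ((.183,.193),(.193,.2),(.15,.18)):
    for ctr,r in(((.4763,-.3534),.02),((.4928,-.3893),.025)):
        s=q[(q[:,2]>lo)&(q[:,2]<hi)&(np.hypot(*(q[:,:2]-ctr).T)<r)]
        if len(s)>5: print(lo,hi,ctr,len(s),rect(s))
```

```text
t 38.42 pos [ 0.4593 -0.1234  0.3295] yaw -15.0 -> [-0.23  2.84 -3.24] turn -0.03 w 47.0 F [-0.5 -0.9  0.1]
bail 570 [ 4.38200e-01 -3.74000e-02  1.02800e-01  8.10000e-03  7.46488e+01] 0.12519096975367677
rim 663 [ 4.37900e-01 -3.69000e-02  9.90000e-02  7.98000e-02  7.49382e+01] 0.0450359480903752
bot 16999 [  0.45    -0.       0.24     0.18   -89.9997] 0.019999101670266972
blade 37 [ 0.4811 -0.3874  0.0114  0.0026] thin -2.6 0.195
blade 51 [ 0.4746 -0.3522  0.0198  0.0077] thin -64.1 0.189
blade 42 [ 0.5496 -0.1593  0.012   0.0056] thin -77.9 0.196
blade 135 [ 0.6264 -0.1713  0.0671  0.0169] thin -88.6 0.178
blade 110 [ 0.6091 -0.052   0.0155  0.0087] thin -2.4 0.199
blade 142 [0.6125 0.0007 0.0161 0.0087] thin 40.5 0.199
0.183 0.193 (0.4763, -0.3534) 135 [ 4.75800e-01 -3.52500e-01  2.12000e-02  8.10000e-03  2.46013e+01]
0.183 0.193 (0.4928, -0.3893) 258 [ 4.93800e-01 -3.89100e-01  2.79000e-02  2.55000e-02  2.62303e+01]
0.193 0.2 (0.4928, -0.3893) 218 [ 4.92800e-01 -3.89800e-01  1.96000e-02  1.94000e-02  2.93918e+01]
0.15 0.18 (0.4763, -0.3534) 86 [ 4.82000e-01 -3.58500e-01  2.09000e-02  1.23000e-02  5.20844e+01]
0.15 0.18 (0.4928, -0.3893) 313 [ 4.95500e-01 -3.81700e-01  3.52000e-02  1.95000e-02 -2.17193e+01]
```

View pics/w8.png

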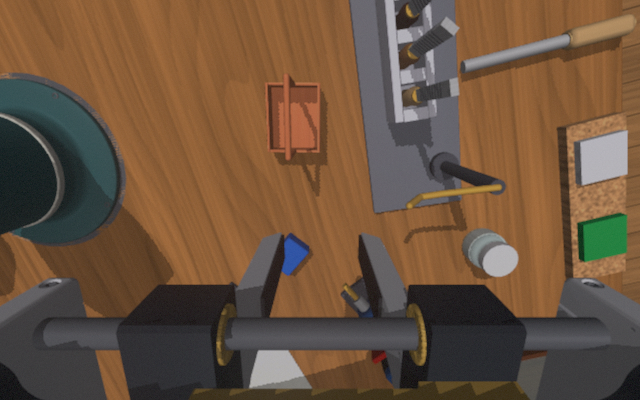

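The wrist view shows the basket at px (295,118), knocked to a new spot. Its bail is now at (0.438, -0.037), and the files stand in the wells. I'll grip the bail 28 mm to the -y side.

Emit:
send_rows:
  increments:
    - [[-0.36,0.74,0],-0.03,0]
    - [[-0.35,0.74,0],-0.03,0]
    - [[0,0,-0.95],0,0]
    - [[0,0,-0.95],0,0]
    - [[0,0,-0.95],0,0]
    - [[0,0,-0.95],0,0]
    - [[0,0,-0.95],0,0]
    - [[0,0,-0.95],0,0]
    - [[0,0,0],0,0]
    - [[0,0,0],0,0]

```text
time: 39.67
eef_pos: [0.4315, -0.0639, 0.1024]
tool_rot: [0.795, 0.606, 0.0, 0.0]
contact_force: [-0.6, 0.2, 0.6]
gripper_width: 0.5
finger_force: 0.0
```

Emit:
send_rows:
  increments:
    - [[0,0,0],0,-1]
    - [[0,0,0],0,-1]
    - [[0,0,0],0,-1]
    - [[0,0,0],0,-1]
    - [[0,0,0],0,-1]

```text
time: 40.3
eef_pos: [0.4308, -0.064, 0.1015]
tool_rot: [0.795, 0.606, 0.0, 0.0]
contact_force: [0.9, -0.6, 1.5]
gripper_width: 0.071
finger_force: 40.0
```

Run:
```python
from h import *
d(.4954,-.1828,.225,-6.06)
```

```text
t 40.3 pos [ 0.4308 -0.064   0.1015] yaw -15.36 -> [ 1.61 -2.97  3.09] turn 1.62 w 6.7 F [ 0.9 -0.6  1.5]
```

Emit:
send_rows:
  increments:
    - [[0,0,0.4],0,-1]
    - [[0,0,0.8],0,-1]
    - [[0,0,0.9],0,-1]
    - [[0,0,1],0,-1]
    - [[0.32,-0.6,0],0.32,-1]
    - [[0.32,-0.6,0],0.32,-1]
    - [[0.32,-0.6,0],0.32,-1]
    - [[0.32,-0.6,0],0.33,-1]
    - [[0.33,-0.57,0],0.33,-1]
    - [[0,0,0],0,-1]
    - [[0,0,0],0,-1]

```text
time: 41.68
eef_pos: [0.4949, -0.182, 0.2259]
tool_rot: [0.743, 0.669, 0.0, -0.0]
contact_force: [0.9, 0.7, -2.0]
gripper_width: 0.073
finger_force: 40.0
```

Run:
```python
from h import *
d(.5749,-.1912,.225,-6.06)
c,Q=wrist("w9"); zc=c["z_map"]; z=Q[...,2]; ok=zc>0; D=Q-np.array([.4954,-.1828,0]); L=D[...,:2]@SR
col=c["img"].astype(int); cop=(col[...,2]>col[...,0]+40)&(col[...,2]>col[...,1]+25)
m=ok&cop&(abs(L[...,0])<.06)&(L[...,1]>-.03)&(L[...,1]<.1)&(z>.225)&(z<.27); p=np.c_[L[m],z[m]]; print("bail",len(p),p.min(0).round(4),p.max(0).round(4))
for a in np.arange(0,.09,.01):
    s=p[(p[:,1]>=a)&(p[:,1]<a+.01)]
    if len(s)>3: print(a.round(3),len(s),"x",s[:,0].min().round(4),s[:,0].max().round(4),"zmax",s[:,2].max().round(4))
m=ok&(abs(L[...,0])<.06)&(L[...,1]>-.06)&(L[...,1]<.1)&(z>.14)&(z<.19); p=np.c_[L[m],z[m]]; print("rim",len(p),p.min(0).round(4),p.max(0).round(4))
```

```text
t 41.67 pos [ 0.4949 -0.182   0.2259] yaw -6.06 -> [ 2.   -0.23 -0.02] turn -0.0 w 6.9 F [ 0.9  0.7 -2. ]
bail 2504 [-0.0165 -0.0209  0.2261] [0.0037 0.081  0.268 ]
0.0 212 x -0.0047 0.0037 zmax 0.2654
0.01 248 x -0.0165 0.0027 zmax 0.268
0.02 240 x -0.0046 0.0026 zmax 0.2488
0.03 251 x -0.0045 0.0026 zmax 0.2493
0.04 270 x -0.005 0.0025 zmax 0.249
0.05 286 x -0.005 0.0025 zmax 0.2488
0.06 311 x -0.0049 0.003 zmax 0.2488
0.07 317 x -0.0048 0.0029 zmax 0.2492
0.08 12 x -0.0027 0.0008 zmax 0.2458
rim 3136 [-0.04  -0.022  0.14 ] [0.0599 0.0777 0.19  ]
```

View pics/w9.png

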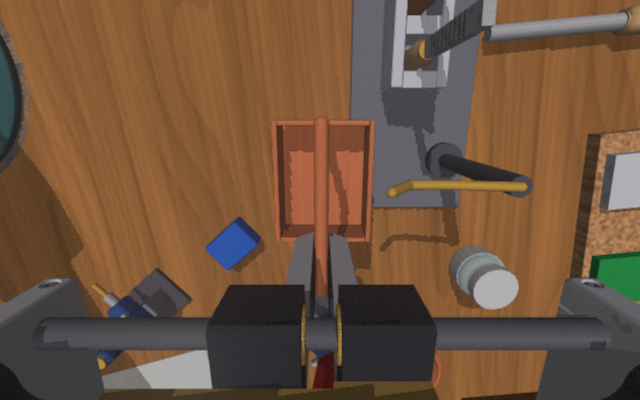

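The picture shows the basket held level at px (323,180) left of the hook (390–525, 185). I'll lower it so the hook tip passes between the bail and the rim, then move it in.

Emit:
send_rows:
  increments:
    - [[0,0,-0.67],0,-1]
    - [[0,0,0],0,-1]
    - [[0.5,-0.06,0],0,-1]
    - [[0.5,-0.06,0],0,-1]
    - [[0.5,-0.06,0],0,-1]
    - [[0.5,-0.05,0],0,-1]
    - [[0,0,0],0,-1]
    - [[0,0,0],0,-1]

```text
time: 42.72
eef_pos: [0.5748, -0.1916, 0.1993]
tool_rot: [0.743, 0.669, -0.0, 0.0]
contact_force: [-0.5, 0.4, -1.3]
gripper_width: 0.073
finger_force: 40.0
```

Run:
```python
from h import *
d(.5749,-.1912,.155,-6.06)
c,Q=wrist("w10"); zc=c["z_map"]; z=Q[...,2]; ok=zc>0; D=Q-np.array([.5779,-.1634,0]); L=D[...,:2]@SR
for n,a,b in (("bail",.21,.23),("tip",.185,.2)):
    m=ok&(abs(L[...,0])<.06)&(L[...,1]>-.01)&(L[...,1]<.07)&(z>a)&(z<b) if n=="bail" else ok&(abs(L[...,0])<.06)&(abs(L[...,1])<.01)&(z>a)&(z<b)
    p=np.c_[L[m],z[m]]; print(n,len(p),p.min(0).round(4),p.max(0).round(4))
```

```text
t 42.73 pos [ 0.5748 -0.1916  0.1993] yaw -6.05 -> [ 0.    0.01 -1.11] turn -0.0 w 6.9 F [-0.5  0.4 -1.3]
bail 1699 [-0.0046 -0.01    0.215 ] [0.0034 0.0519 0.2224]
tip 226 [-0.0338 -0.0034  0.1851] [-0.0211  0.0042  0.1952]
```

View pics/w10.png

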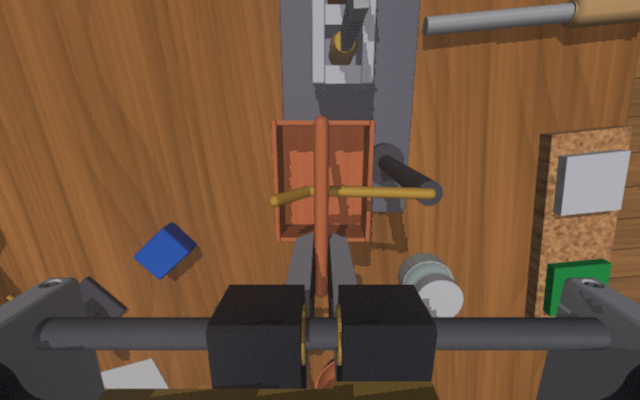

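The picture shows the hook under the bail at px (320,190), above the basket and centred. Now I'll lower it.

Emit:
send_rows:
  increments:
    - [[0,0,-0.5],0,-1]
    - [[0,0,-0.4],0,-1]
    - [[0,0,-0.2],0,-1]
    - [[0,0,0],0,-1]
    - [[0,0,0],0,-1]

```text
time: 43.4
eef_pos: [0.5753, -0.1918, 0.1549]
tool_rot: [0.744, 0.669, 0.0, 0.0]
contact_force: [0.1, -0.2, -1.0]
gripper_width: 0.068
finger_force: 40.0
```

Emit:
send_rows:
  increments:
    - [[0,0,-0.03],0,-1]
    - [[0,0,0],0,-1]
    - [[0,0,0],0,-0.75]
    - [[0,0,0],0,-0.5]
    - [[0,0,0],0,-0.3]
    - [[0,0,0],0,-0.3]
    - [[0,0,0],0,-0.3]
    - [[0,0,0.3],0,-0.3]
    - [[0,0,0.6],0,-0.3]
    - [[0,0,1],0,-0.3]
    - [[0,0,1],0,-0.3]
    - [[0,0,1],0,-0.3]

```text
time: 44.9
eef_pos: [0.575, -0.1917, 0.3117]
tool_rot: [0.743, 0.669, 0.0, 0.0]
contact_force: [0.4, -1.3, -0.3]
gripper_width: 0.351
finger_force: 0.0
```

Emit:
send_rows:
  increments:
    - [[0,-0.8,0.4],0,-0.3]
    - [[0,-0.8,0],0,-0.3]
    - [[0,-0.8,0],0,-0.3]
    - [[0,-0.8,0],0,-0.3]
    - [[0,0,0],0,-0.3]
    - [[0,0,0],0,-0.3]

```text
time: 45.65
eef_pos: [0.5752, -0.3191, 0.326]
tool_rot: [0.743, 0.669, 0.0, 0.0]
contact_force: [-1.5, -0.1, 0.8]
gripper_width: 0.35
finger_force: 0.0
```

Run:
```python
from h import *
c,Q=wrist("w11"); zc=c["z_map"]; z=Q[...,2]; ok=zc>0; D=Q-np.array([.5779,-.1634,0]); L=D[...,:2]@SR
m=ok&(abs(L[...,0])<.02)&(abs(L[...,1])<.06)&(z>.165)&(z<.185)&(abs(L[...,1])>.008); p=np.c_[L[m],z[m]]; print(len(p),p.min(0).round(4),p.max(0).round(4))
q=env.get_obs()
d(.4854,-.3736,.3,115.5)
s=env.camera("side")["img"]; cv2.imwrite("pics/s2.png",np.hstack([cv2.resize(s[130:330,210:400],None,fx=2.1,fy=2.1,interpolation=cv2.INTER_CUBIC),cv2.resize(c["img"],(400,420))]))
```

```text
604 [-0.0041 -0.0523  0.165 ] [0.0038 0.0317 0.1783]
t 45.7 pos [ 0.5753 -0.3189  0.326 ] yaw -6.0 -> [-2.25 -1.37 -0.65] turn -10.21 w 32.8 F [0.  0.5 0. ]
```

View pics/s2.png

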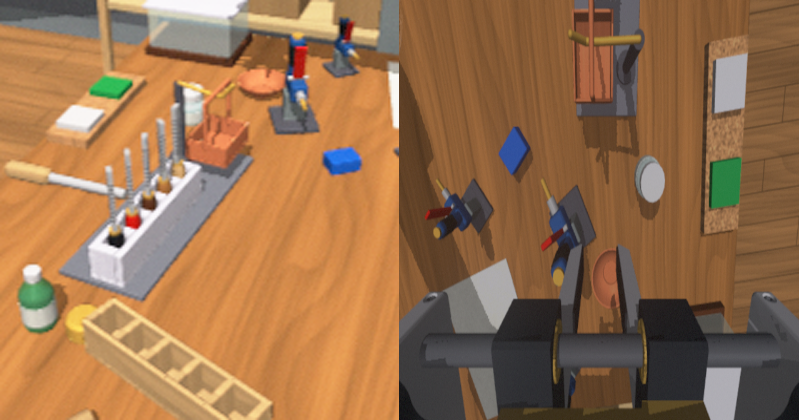

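The side crop shows all five files standing in the block, an empty caddy, and the basket hanging on the hook. The wrist half confirms the bail is on the hook at px (600,40) and the gripper is clear. Next is the gun.

Emit:
send_rows:
  increments:
    - [[-0.195,-0.143,0],-0.945,1]
    - [[-0.195,-0.143,0],-0.945,1]
    - [[-0.195,-0.143,0],-0.945,1]
    - [[-0.195,-0.143,0],-0.945,1]
    - [[-0.195,-0.143,0],-0.945,1]
    - [[-0.195,-0.143,0],-0.945,1]
    - [[-0.195,-0.143,0],-0.945,1]
    - [[-0.195,-0.143,0],-0.945,1]
    - [[-0.195,-0.143,0],-0.945,1]
    - [[-0.195,-0.143,0],-0.945,1]
    - [[-0.195,-0.143,0],-0.945,1]
    - [[0,0,0],0,1]
  grip_force: 25

```text
time: 47.25
eef_pos: [0.4891, -0.3826, 0.3258]
tool_rot: [0.977, 0.211, -0.0, 0.0]
contact_force: [0.1, 0.9, -0.2]
gripper_width: 1.0
finger_force: 0.0
```

Run:
```python
from h import *
d(.4895,-.3819,.158,114.6)
t=env.camera("side"); P=cloud(t,t["T"]); z=P[...,2]
q=P[(t["z_map"]>0)&(z>.15)&(z<.21)&(np.hypot(P[...,0]-.485,P[...,1]+.37)<.06)]
print(len(q),q.mean(0) if len(q) else "", (q[:,:2]-[.493,-.3896])@[-.4163,.9092] if len(q)<40 else np.percentile((q[:,:2]-[.493,-.3896])@[-.4163,.9092],[1,50,99]))
```

```text
t 47.25 pos [ 0.4891 -0.3826  0.3258] yaw -65.61 -> [ 0.01  0.02 -4.2 ] turn 0.04 w 94.0 F [ 0.1  0.9 -0.2]
110 [ 0.48817938 -0.36877139  0.17682952] [-0.00898468  0.01251501  0.04878229]
```

Emit:
send_rows:
  increments:
    - [[0.01,0.02,-0.7],0,1]
    - [[0,0,-0.7],0,1]
    - [[0,0,-0.7],0,1]
    - [[0,0,-0.7],0,1]
    - [[0,0,-0.7],0,1]
    - [[0,0,-0.7],0,1]
    - [[0,0,0],0,1]
    - [[0,0,0],0,1]

```text
time: 48.3
eef_pos: [0.4905, -0.3819, 0.1586]
tool_rot: [0.977, 0.212, 0.0, 0.0]
contact_force: [-0.4, 0.5, 0.6]
gripper_width: 1.004
finger_force: 0.0
```

Run:
```python
from h import *
d(.4895,-.3819,.158,114.6)
c=env.camera("side")["img"]; w=env.camera("wrist")["img"]
cv2.imwrite("pics/s3.png",np.hstack([cv2.resize(c[110:210,310:400],(400,440),interpolation=cv2.INTER_CUBIC),cv2.resize(w[150:400,180:460],(400,440))]))
```

```text
t 48.3 pos [ 0.4905 -0.3819  0.1586] yaw -65.55 -> [-0.02 -0.   -0.02] turn 0.03 w 94.3 F [-0.4  0.5  0.6]
```

View pics/s3.png

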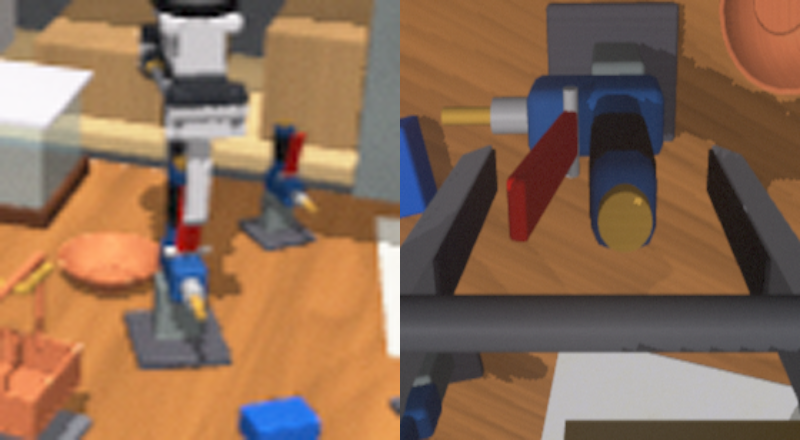

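The wrist view shows the trigger at px (545,175) and the handle at (625,170), both between the open fingers. I'll squeeze now.

Emit:
send_rows:
  increments:
    - [[0,0,0],0,-1]
    - [[0,0,0],0,-1]
    - [[0,0,0],0,-1]
    - [[0,0,0],0,-1]
    - [[0,0,0],0,-1]
    - [[0,0,0],0,-1]

```text
time: 49.15
eef_pos: [0.4901, -0.3823, 0.1575]
tool_rot: [0.977, 0.211, 0.0, 0.0]
contact_force: [4.3, -4.3, -3.0]
gripper_width: 0.456
finger_force: 25.0
```

Run:
```python
from h import *
d(.4895,-.3819,.158,114.6); print(env.get_obs()["finger_force"])
```

```text
t 49.15 pos [ 0.4901 -0.3823  0.1575] yaw -65.62 -> [-0.01  0.01  0.01] turn 0.04 w 42.8 F [ 4.3 -4.3 -3. ]
24.99939054250717
```

Emit:
send_rows:
  increments:
    - [[0,0,0],0,-1]
    - [[0,0,0],0,-1]
    - [[0,0,0],0,-1]
    - [[0,0,0],0,-1]
    - [[0,0,0],0,-1]
    - [[0,0,0],0,1]
    - [[0,0,0],0,1]
    - [[0,0,0],0,1]
    - [[0,0,0],0,1]
    - [[0,0,0],0,1]
    - [[0,0,0],0,1]
    - [[0,0,0],0,1]

```text
time: 50.65
eef_pos: [0.4897, -0.3822, 0.1575]
tool_rot: [0.977, 0.211, 0.0, 0.0]
contact_force: [0.1, -0.2, 0.8]
gripper_width: 1.001
finger_force: 0.0
```

Emit:
send_rows:
  increments:
    - [[0,0,0],0,-1]
    - [[0,0,0],0,-1]
    - [[0,0,0],0,-1]
    - [[0,0,0],0,-1]
    - [[0,0,0],0,-1]
    - [[0,0,0],0,-1]
    - [[0,0,0],0,-1]
    - [[0,0,0],0,-1]
    - [[0,0,0],0,-1]
    - [[0,0,0],0,-1]
    - [[0,0,0],0,-1]

```text
time: 52.02
eef_pos: [0.4901, -0.3823, 0.1575]
tool_rot: [0.977, 0.211, 0.0, 0.0]
contact_force: [5.0, -3.2, -1.9]
gripper_width: 0.455
finger_force: 25.0
```

Emit:
send_rows:
  increments:
    - [[0,0,0],0,1]
    - [[0,0,0],0,1]
    - [[0,0,0],0,1]
    - [[0,0,0],0,1]
    - [[0,0,0],0,1]
    - [[0,0,0],0,1]
    - [[0,0,0.5],0,1]
    - [[0,0,1],0,1]
    - [[0,0,1],0,1]
    - [[0,0,1],0,1]
    - [[0,0,1],0,1]
    - [[0,0,0],0,1]

```text
time: 53.52
eef_pos: [0.4908, -0.3823, 0.342]
tool_rot: [0.977, 0.211, 0.002, 0.002]
contact_force: [0.4, 0.1, -0.3]
gripper_width: 1.001
finger_force: 0.0
```

Run:
```python
from h import *
d(.4895,-.3819,.33,114.6)
t=env.camera("top"); s=env.camera("side")["img"]; P=cloud(t,t["T"]); z=P[...,2]
m=(t["z_map"]>0)&(z>.165)&(z<.185)&(abs(P[...,0]-.578)<.04)&(abs(P[...,1]+.163)<.07); print(m.sum(),rect(P[m]))
m=(t["z_map"]>0)&(z>.19)&(z<.21)&(abs(P[...,0]-.62)<.05)&(P[...,1]>-.09)&(P[...,1]<.2); print(m.sum(),rect(P[m]))
cv2.imwrite("pics/fin.png",cv2.resize(s[110:330,200:480],(760,597),interpolation=cv2.INTER_CUBIC))
```

```text
t 53.52 pos [ 0.4908 -0.3823  0.342 ] yaw -65.62 -> [-0.03  0.01 -0.3 ] turn 0.04 w 94.1 F [ 0.4  0.1 -0.3]
101 [ 0.5805 -0.1625  0.0824  0.0606 48.8097]
65 [6.21600e-01 4.94000e-02 2.11800e-01 1.42000e-02 8.34373e+01]
```

View pics/fin.png

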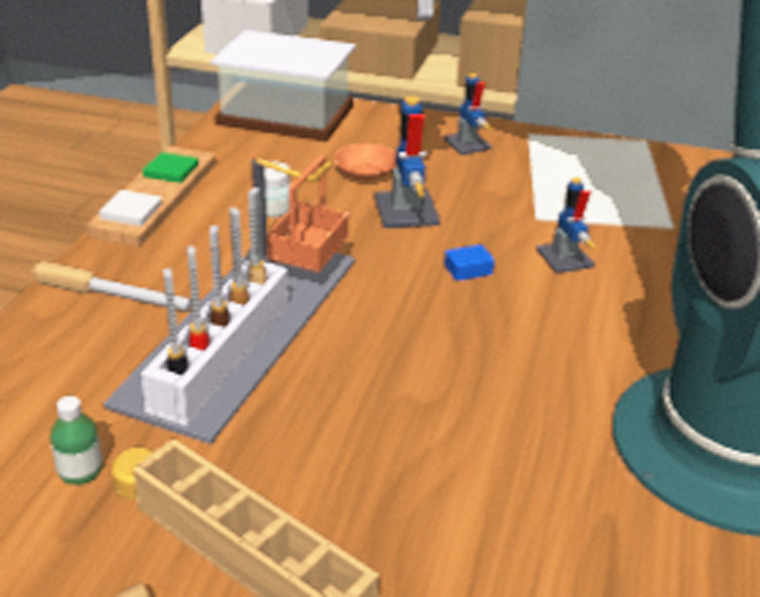

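The final view shows five files upright in the block (px 165–265), the basket hanging at (310,230), the trigger sprung back at (412,130), and the arm clear.

```bash
python3 -c "
from rig import env
print(env.sign_off())"
```

```text
the job is handed in; nothing more can be done
None
```

All five files stand handle-down in the wells, the basket hangs by its bail on the hook, and the gun got its two full bursts before I handed the job in at about 54 s.

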